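# Sift the nutmegs out of the walnuts into the lidded box

## Robot

A 7-joint arm with a two-finger parallel gripper is mounted at the origin on the work surface. World frame = base frame: x ahead of the robot, y to its left, z up, the work surface at z = 0. Lengths are in m, angles in rad, forces in N, time in s.
With the tool pointing down it reaches from about 0.4 to 0.85 m from the base axis. Payload 6.9 kg.
Tool frame: the origin (TCP) lies midway between the tips of the shut fingers; the grasp point (between the pads) lies behind it (ctrl.pinch_z is the z of the grasp point in the tool frame, in m); z points along the fingers, y is the line along which they close (so a half turn about z gives the same grasp; the last joint's range is limited). The gripper opens to 85 mm and grips with 20 to 120 N. Pads are 22 mm wide; open, the fingers measure 114 mm over their backs; the gripper's body (76 mm by 85 mm) begins 54 mm behind the grasp point. The pads swing forward as they close: fully open they stand 13 mm farther back than shut.
Start: joints at [1.44, 0.507, -0.238, 1.5, 0.126, 1.149, -0.155], TCP at [0.146, -0.608, 0.231] pointing down, gripper open.
Joint ranges: [-3.08, 3.08], [-0.24, 2.05], [-1.43, 1.35], [0, 2.5], [-1.52, 4.66], [0.17, 1.96], [-2.89, 2.89]. Speed limits (rad/s): [2.39, 2.39, 3.14, 3.14, 3.14, 3.14, 3.14].

## Interface

Orientations are given as a unit quaternion [w, x, y, z].
In Python, from station import ctrl, get_state, vision, ticket, models gives the robot as it stands. Calls block until the motion is done:
- ctrl.movep(position, orientation): joint-space move of the TCP to a pose.
- ctrl.movel(position, frame=None, max_speed=0.15): straight line of the TCP; frame=None keeps the orientation; max_speed is the mean speed in m/s.
- ctrl.set_joints(angles): joint-space move.
- ctrl.ungrasp() and ctrl.close_gripper(force=None): open the fingers fully, or close them until they stop; force is the grip in N (None keeps the last).
- ctrl.pause(seconds).
- ctrl.ik(position, orientation): joint angles nearest the present ones, or None.
- get_state(): the state.
- vision.grab_frame(name): name is "scene" or "top" or "wrist"; returns (picture, depth): 480x640x3 uint8, blue, green, red; 480x640 float32, m along the optical axis (not along the pixel's ray), 0 where there is no reading.
- vision.camera_info(name): a dict with "mtx" (3x3 intrinsics, pixels), "dist_coeffs" ([k1, k2, p1, p2, k3] as OpenCV has them; the pictures are not rectified), "R" (3x3) and "t" (3): a world point X has camera coordinates R X + t; the wrist camera has in their place "hand_eye" (4x4, takes a point from camera to tool coordinates, whose origin is the TCP and whose axes are the flange's). Camera axes: x right, y down, z forward; pixel columns grow to the right and rows downward; lengths in m; the calibration is good to about 2 mm. A picture is of the moment at which its call begins: read the wrist's pose just before it. camera_info takes no time and is no camera call.
A pose or a line that the arm cannot do raises ctrl.Unreachable and nothing moves.
- ticket.close_job(): hands the job in; it is judged then, once.
Trained networks look in the newest picture that a camera, given by its name, has taken for a name from the list of things; names that differ only in an ending like _2 or _b are one class to them, and where a whole thing is asked for, a point or a joint stands for the part that bears it (a point fixed in the world has none). Each returns a list of dicts, best first, with "p" (0 to 1); they miss things now and then, are a little off and sometimes report something else, mostly with a low value. They report only what shows in the picture. A call takes as long as a camera call.
- models.recognise(camera, target): "point" ([column, row] in pixels, amid what is visible of it).
- models.masks_of(camera, target): "mask" (480x640 bool, what is visible of it) and "point" ([column, row] in pixels, amid what is visible of it).
The state is a dict: "time": time; "qpos": joint angles; "qd": joint speeds; "tau": joint torques, N m; "tcp_pos": TCP position; "eef_rot": TCP orientation; "contact_force": force on the tool from outside, world axes, zero at the start; "wrist_torque": the same for the moment, N m; "width": finger opening in m; "gripper_force": force on a finger pad.
Only numpy, scipy, OpenCV 4.12 (cv2) and the standard library are available. Lean on these libraries where they do the work, as an engineer would, in place of code of your own. Each camera call takes 0.05 s, during which the arm holds its last target. There are 200 camera calls.

## Task

Pry the wooden box's lid open with the blade of the spreader and swing it right up, then put the spreader back on its coaster. Lift the sieve by its bail, hold it over the open box and shake it side to side until every nutmeg has dropped through into the box and only the walnuts are left in the sieve. Set the sieve back upright on its board, close the lid, and leave the teaspoon and the red ring where they lie.

Things in the scene. Friction and masses are not known exactly. Their poses are not given: they have to be found in the camera images.
- box: Open wooden box, fixed to the table, 150 (x) x 256 (y) x 58 mm high, walls 8 mm, floor 8 mm. Origin: centre of its underside; z up; -x is its front (towards the robot, turned by up to 0.2 rad), the lid's hinge runs along the top of its +x (far) wall.
- lid (a joint): Lid hinge angle in rad: 0 closed, grows as the lid's front edge rises, stop at 1.7 (just past upright). The hinge is stiff (0.2 N m of friction; the lid weighs 0.12 kg), so the lid stays at any angle; about 2 N at the lip lifts it.
- lid_hinge (a point): Point on the hinge line, midway along it: 75 mm behind the box's centre (box +x), 58 mm above the table. The lid is a flat wooden plate 164 mm (from hinge to lip) x 256 x 6 mm; closed, its underside is at hinge height and rests on the box rim; upright, it stands wholly on the far side of the hinge line.
- lid_lip (a point): Middle of the lower edge of the lid's front lip, 164 mm from the hinge line. Closed, the lip overhangs the outside of the box's front wall by 14 mm, with free space below down to the table (58 mm). Its x axis points from lip to hinge, in the plane of the lid; its z axis out of the lid's top.
- spreader: Loose spreader, 190 mm long, 0.09 kg: wooden handle 100 x 18 wide x 20 mm high (x = -75 to +25 mm) and a straight flat steel blade 24 wide x 3 mm thick (to x = +115 mm, 10 mm above the underside). Origin: underside of the handle at the grip and balance point; x runs to the blade. Starts lying on the coaster, handle towards the robot.
- coaster: Square dark wooden coaster, fixed, 120 x 120 x 6 mm. Origin: centre of its underside, on the table.
- board: Wooden board, fixed, 170 (x) x 220 (y) x 10 mm. Origin: centre of its underside, on the table.
- sieve: Loose steel sieve, 0.35 kg: a tray 118 (x) x 170 (y) mm with walls 48 mm high and a rigid bail over it. Origin: centre of its underside; z up. Starts on the board. Slow, smooth carrying leaves all nutmegs on its strips; a brisk sideways (y) shake (strokes of 35 to 40 mm at a mean 0.3 m/s, a few to and fro) rolls them over the ridges and through the slots. Walnuts cannot pass.
- sieve_bar (a point): Centre of the bail's grip, a wooden bar along the sieve's x, 12 mm wide (y) and 24 mm high, free for 100 mm of its length, 106 mm above the sieve's underside, over the middle of the tray. Take it from above, fingers closing along y.
- sieve_floor (a point): Centre of the sieve's floor, 16 mm above its underside. Two solid strips along x, 36 mm wide, centred at y = +33 and -33 mm, have their tops at this height, each edged with 2 mm high ridges; beside and between them are three open slots along x, 30 mm wide, centred at y = 0, +66 and -66 mm.
- nutmeg1: Whole nutmeg, a ball 24 mm across, 10 g. Origin: its centre. Starts on a strip of the sieve; 3 to 6 are present.
- nutmeg2: Whole nutmeg, a ball 24 mm across, 10 g. Origin: its centre. Starts on a strip of the sieve; 3 to 6 are present.
- nutmeg3: Whole nutmeg, a ball 24 mm across, 10 g. Origin: its centre. Starts on a strip of the sieve; 3 to 6 are present.
- nutmeg4: Whole nutmeg, a ball 24 mm across, 10 g. Origin: its centre. Starts on a strip of the sieve; 3 to 6 are present.
- nutmeg5: Whole nutmeg, a ball 24 mm across, 10 g. Origin: its centre. Starts on a strip of the sieve; 3 to 6 are present.
- nutmeg6: Whole nutmeg, a ball 24 mm across, 10 g. Origin: its centre. Starts on a strip of the sieve; 3 to 6 are present.
- walnut1: Walnut in its shell, a ball 42 mm across, 18 g. Origin: its centre. Starts over the middle slot of the sieve.
- walnut2: Walnut in its shell, a ball 42 mm across, 18 g. Origin: its centre. Starts over the middle slot of the sieve.
- teaspoon: Steel teaspoon, 140 mm long, lying in the middle of the table beyond the coaster; leave alone. Origin: under its middle.
- ring: Red silicone ring, 72 mm outside, 10 mm high, lying beyond the coaster; leave alone. Origin: centre of its underside.

How it is judged:
By the outcome, as a careful person would: the job done as asked, in the order asked, and still so for the second after the job is handed in, with the robot touching nothing.
Of nutmeg1, nutmeg2, nutmeg3, nutmeg4, nutmeg5, nutmeg6 only 3 to 6 are there at a start; the rules pass over those that are not, and their reading is None.
At some moment in a run one of spreader may be knocked a few centimetres aside while the robot is not near it.
It also fails if it takes over 195 s, if anything falls off the work surface, if the arm or the gripper's body presses on something with over 40 N, if the wrist force passes 120 N, or if a joint passes its speed limit or range.

## Working session

There is one attempt and no reset: what is moved stays moved. The work goes in short steps, each a Python script; the robot and the scene stay as the last script left them, time stands still between calls to the robot, and variables do not carry over. Pictures are saved under pics/ and viewed, at most 14 in all, crops included, and the job is handed in when it is done.

```bash
ls; mkdir -p pics; cat > h.py <<'E'
import numpy as np, cv2
from scipy.spatial.transform import Rotation as Rot
from station import ctrl, get_state, vision, ticket, models
def q2R(q): return Rot.from_quat([q[1],q[2],q[3],q[0]]).as_matrix()
def R2q(R):
    x,y,z,w=Rot.from_matrix(R).as_quat(); return [w,x,y,z]
def down(yaw):
    # tool z down, tool x along (cos yaw, sin yaw)
    c,s=np.cos(yaw),np.sin(yaw)
    return R2q(np.array([[c,s,0],[s,-c,0],[0,0,-1.]]))
def cloud(name, pose=None, depth=None):
    ci=vision.camera_info(name); K=np.array(ci["mtx"]); D=np.array(ci["dist_coeffs"])
    u,v=np.meshgrid(np.arange(640),np.arange(480))
    p=cv2.undistortPoints(np.stack([u,v],-1).reshape(-1,1,2).astype(np.float64),K,D).reshape(480,640,2)
    P=np.dstack([p[...,0]*depth,p[...,1]*depth,depth])
    if "R" in ci: W=(P-np.array(ci["t"]))@np.array(ci["R"])
    else:
        H=np.array(ci["hand_eye"]); T=P@H[:3,:3].T+H[:3,3]; W=T@pose[0].T+pose[1]
    W[depth<=0]=np.nan
    return W
def grab(name, save=None):
    s=get_state(); pose=(q2R(s["eef_rot"]),np.array(s["tcp_pos"]))
    img,d=vision.grab_frame(name)
    if save: cv2.imwrite("pics/"+save,img)
    return img,cloud(name,pose,d)
def box2(pts):
    r=cv2.minAreaRect((pts[:,:2]*1000).astype(np.float32)); return np.round(cv2.boxPoints(r),0).tolist(),r
E
python3 - <<'E'
from h import *
s=get_state(); print(s["time"],s["tcp_pos"],s["eef_rot"],s["contact_force"],ctrl.pinch_z)
R=q2R(s["eef_rot"]);print(R)
a=[grab(n) for n in("scene","top")]
for n,(i,W) in zip(("scene","top"),a):
    cv2.imwrite(f"pics/{n}0.png",i); np.save(f"pics/{n}0.npy",W)
    for t in ("box","lid","spreader","coaster","board","sieve","sieve_bar","nutmeg1","walnut1","teaspoon","ring"):
        for m in models.masks_of(n,t)[:7]:
            if m["p"]<.3: continue
            w=W[m["mask"]]; w=w[~np.isnan(w[:,0])]
            print(n,t,round(m["p"],2),np.round(m["point"]),m["mask"].sum(),np.round(np.median(w,0),3), np.round(np.percentile(w,[2,98],axis=0),3).tolist())
E
```

```text
pics
station.py
0.0 [ 0.14581129 -0.60725255  0.23044779] [-8.58993589e-04  9.93059990e-01  1.17605716e-01 -1.19574627e-04] [-0.86379963 -0.39850387  0.55107689] -0.0187
[[ 9.72337762e-01  2.33578858e-01 -4.39534668e-04]
 [ 2.33579269e-01 -9.72336315e-01  1.67793901e-03]
 [-3.54444424e-05 -1.73418965e-03 -9.99998496e-01]]
scene box 0.55 [186. 252.] 9673 [ 0.528 -0.276  0.063] [[0.42, -0.398, 0.004], [0.607, -0.148, 0.068]]
scene lid 0.91 [186. 243.] 8082 [ 0.513 -0.279  0.064] [[0.42, -0.399, 0.059], [0.601, -0.153, 0.068]]
scene spreader 0.97 [319. 226.] 868 [0.506 0.017 0.019] [[0.412, -0.024, -0.0], [0.585, 0.055, 0.03]]
scene board 0.71 [403. 226.] 2281 [0.546 0.222 0.01 ] [[0.435, 0.15, 0.003], [0.607, 0.37, 0.015]]
scene board 0.33 [429. 205.] 2863 [0.534 0.252 0.046] [[0.461, 0.169, 0.014], [0.588, 0.342, 0.13]]
scene sieve 0.83 [431. 205.] 2946 [0.534 0.252 0.045] [[0.461, 0.169, 0.013], [0.588, 0.342, 0.13]]
scene sieve_bar 0.67 [298. 316.] 443 [ 0.725 -0.082  0.009] [[0.69, -0.113, 0.001], [0.759, -0.048, 0.014]]
scene sieve_bar 0.58 [425. 207.] 2868 [0.535 0.252 0.045] [[0
[... 1763 characters left out ...]
p nutmeg1 0.65 [180. 276.] 3816 [0.53  0.25  0.043] [[0.463, 0.169, 0.01], [0.586, 0.342, 0.129]]
top nutmeg1 0.46 [212. 261.] 166 [0.552 0.215 0.045] [[0.541, 0.205, 0.035], [0.565, 0.229, 0.05]]
top nutmeg1 0.37 [194. 302.] 5999 [0.489 0.247 0.009] [[0.43, 0.152, 0.005], [0.602, 0.369, 0.043]]
top walnut1 0.86 [194. 269.] 352 [0.547 0.247 0.056] [[0.531, 0.235, 0.042], [0.567, 0.262, 0.063]]
top walnut1 0.72 [185. 296.] 409 [0.496 0.252 0.055] [[0.479, 0.238, 0.042], [0.517, 0.267, 0.063]]
top teaspoon 0.84 [293. 193.] 1019 [0.69  0.076 0.012] [[0.651, 0.01, -0.001], [0.747, 0.113, 0.021]]
top ring 0.9 [367. 167.] 627 [ 0.727 -0.075  0.009] [[0.691, -0.114, -0.002], [0.758, -0.047, 0.013]]
```

```bash
python3 - <<'E'
from h import *
W=np.load("pics/top0.npy"); W2=np.load("pics/scene0.npy")
cv2.imwrite("pics/both.png",cv2.resize(np.vstack([cv2.imread("pics/top0.png"),cv2.imread("pics/scene0.png")]),(400*640//480*3//4*2//1 if 0 else 400,600)))
for w in (W,W2):
    X,Y,Z=w[...,0],w[...,1],w[...,2]
    def sel(m): 
        p=w[m]; return p
    for nm,m in dict(lid=(Z>.055)&(Z<.075)&(Y<-.1)&(Y>-.45)&(X>.38)&(X<.68),
       spr=(Z>.012)&(Z<.035)&(abs(Y)<.1)&(X>.35)&(X<.62),
       handle=(Z>.021)&(Z<.035)&(abs(Y)<.1)&(X>.35)&(X<.62),
       sievebar=(Z>.1)&(Z<.145)&(Y>.1)&(X>.35)&(X<.7), bartop=(Z>.124)&(Z<.14)&(Y>.1)&(X>.35)&(X<.7),
       sieve=(Z>.05)&(Z<.075)&(Y>.1)&(X>.35)&(X<.7)).items():
        mm=m.astype(np.uint8); n,l,st,_=cv2.connectedComponentsWithStats(mm)
        p=w[m]; 
        if nm!="sieve" : 
            k=1+np.argmax(st[1:,4]); p=w[l==k]
        b,r=box2(p); print(nm,len(p),np.round(r[0],1),np.round(r[1],1),round(r[2],2),"zmed",np.round(np.median(p[:,2]),4),b)
E
```

```text
lid 14550 [ 508.5 -276.5] [170.8 258.4] 11.18 zmed 0.0638 [[400.0, -166.0], [450.0, -420.0], [617.0, -387.0], [567.0, -133.0]]
spr 1254 [500.2  15.9] [190.1  24. ] 22.22 zmed 0.0194 [[408.0, -9.0], [417.0, -31.0], [593.0, 41.0], [584.0, 63.0]]
handle 581 [458.5  -1. ] [100.  18.] 22.1 zmed 0.0253 [[409.0, -11.0], [416.0, -28.0], [508.0, 9.0], [501.0, 26.0]]
sievebar 1883 [475.6 537.8] [250.8  14.6] 0.59 zmed 0.1114 [[350.0, 544.0], [350.0, 529.0], [601.0, 532.0], [601.0, 546.0]]
bartop 551 [523.  255.4] [ 13.1 117.5] 85.04 zmed 0.127 [[464.0, 254.0], [581.0, 244.0], [582.0, 257.0], [465.0, 267.0]]
sieve 2512 [472.4 356.2] [375.3 249.7] 89.09 zmed 0.0563 [[345.0, 171.0], [594.0, 167.0], [600.0, 542.0], [351.0, 546.0]]
lid 8172 [ 507.7 -275.8] [175.7 255.8] 11.51 zmed 0.0639 [[396.0, -168.0], [447.0, -419.0], [619.0, -384.0], [568.0, -133.0]]
spr 756 [501.   16.9] [190.   27.7] 23.01 zmed 0.0197 [[408.0, -8.0], [419.0, -33.0], [594.0, 41.0], [583.0, 67.0]]
handle 301 [459.8  -0.7] [100.5  20.2] 21.4 zmed 0.0261 [[409.0, -10.0], [417.0, -28.0], [510.0, 8.0], [503.0, 27.0]]
sievebar 1875 [519.5 571.9] [315.1 161.5] 37.26 zmed 0.1138 [[345.0, 541.0], [443.0, 412.0], [694.0, 603.0], [596.0, 732.0]]
bartop 516 [519.5 566.7] [310.2 150.5] 36.15 zmed 0.134 [[350.0, 536.0], [439.0, 414.0], [689.0, 597.0], [600.0, 719.0]]
sieve 2041 [476.4 447.2] [560.3 253.1] 89.7 zmed 0.056 [[348.0, 168.0], [602.0, 166.0], [604.0, 727.0], [351.0, 728.0]]
```

View pics/top0.png

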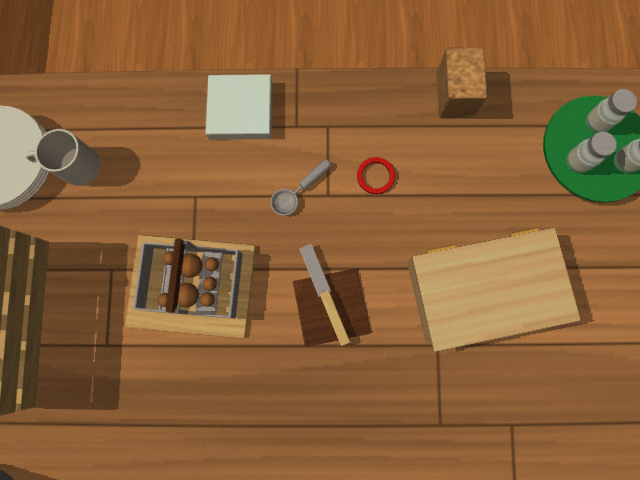

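View pics/scene0.png

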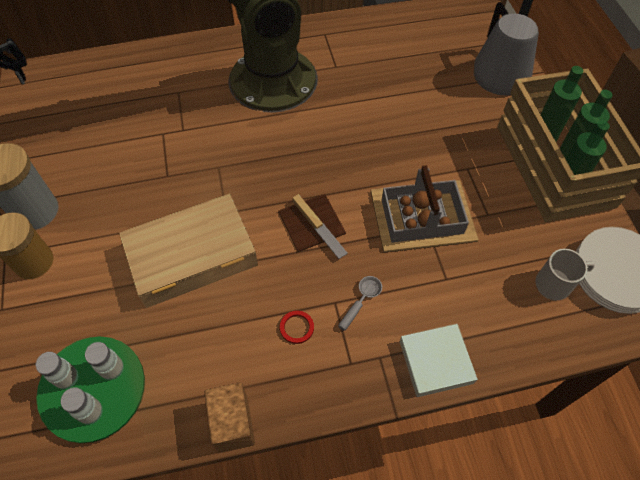

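```bash
cat >> h.py <<'E'
def rectfit(P,nx,ny):
    "pose (cx,cy,yaw) of a rectangle from its surface points, edges by percentiles"
    b,r=box2(P); best=None
    a0=np.radians(r[2]); 
    for a in a0+np.radians(np.arange(-6,6.01,.25)):
        c,s=np.cos(a),np.sin(a); u=P[:,0]*c+P[:,1]*s; v=-P[:,0]*s+P[:,1]*c
        lo,hi=np.percentile(u,[.4,99.6]),np.percentile(v,[.4,99.6])
        A=(lo[1]-lo[0])*(hi[1]-hi[0])
        if best is None or A<best[0]: best=(A,a,lo,hi)
    _,a,U,V=best; c,s=np.cos(a),np.sin(a); u,v=U.mean(),V.mean()
    return np.array([u*c-v*s,u*s+v*c,a]),np.ptp(U),np.ptp(V)
E
python3 - <<'E'
from h import *
for n in("top","scene"):
    W=np.load(f"pics/{n}0.npy"); X,Y,Z=W[...,0],W[...,1],W[...,2]
    def comp(m):
        k,l,st,_=cv2.connectedComponentsWithStats(m.astype(np.uint8)); return W[l==1+np.argmax(st[1:,4])]
    P=comp((Z>.0605)&(Z<.0675)&(Y<-.1)&(Y>-.45)&(X>.38)&(X<.68)); f,a,b=rectfit(P,0,0); print(n,"lid",np.round(f,4),a,b)
    A=np.c_[P[:,:2],np.ones(len(P))]; print(np.linalg.lstsq(A,P[:,2],rcond=None)[0])
    img=cv2.imread(f"pics/{n}0.png").astype(int)
    m=(img[...,2]<85)&(abs(Y)<.13)&(X>.36)&(X<.6)&(Z>.002)&(Z<.012); P=comp(m); b,r=box2(P); print("coaster",len(P),r,b)
    P=comp((Z>.022)&(Z<.035)&(abs(Y)<.1)&(X>.35)&(X<.62)); print("handle",box2(P)[1])
    P=W[(Z>.05)&(Z<.07)&(Y>.15)&(Y<.36)&(X>.44)&(X<.62)]; print("sieve rim",box2(P)[1])
    P=comp((Z>.118)&(Z<.14)&(Y>.2)&(Y<.3)&(X>.44)&(X<.62)); print("bar",box2(P)[1])
    P=comp((Z>.006)&(Z<.014)&(Y>.13)&(Y<.4)&(X>.4)&(X<.65)); print("board",box2(P)[1])
E
```

```text
top lid [ 0.5073 -0.2758  0.1981] 0.16604034027472536 0.2539519018589929
[ 0.00079865 -0.00105529  0.06312525]
coaster 1142 ((484.1694030761719, -25.13748550415039), (120.55294799804688, 59.224212646484375), 11.386124610900879) [[419.0, -8.0], [431.0, -66.0], [549.0, -42.0], [537.0, 16.0]]
handle ((458.4564208984375, -0.9906387329101562), (99.96977233886719, 17.99187469482422), 22.095685958862305)
sieve rim ((523.8146362304688, 256.9033203125), (171.55210876464844, 118.77153778076172), 85.27761840820312)
bar ((523.4059448242188, 255.33877563476562), (13.194231033325195, 118.28485870361328), 85.03607940673828)
board ((517.0159301757812, 261.7889709472656), (221.07171630859375, 171.15615844726562), 84.76519012451172)
scene lid [ 0.5081 -0.2757  0.1944] 0.16823135971128816 0.25292238486980284
[-0.00157418  0.00057085  0.06492216]
coaster 1045 ((488.3553771972656, -32.19147491455078), (127.22425842285156, 66.0450668334961), 21.803224563598633) [[417.0, -25.0], [442.0, -86.0], [560.0, -39.0], [535.0, 22.0]]
handle ((459.80706787109375, -0.6889495849609375), (100.51976013183594, 20.21380043029785), 21.399394989013672)
sieve rim ((523.2095947265625, 255.84475708007812), (170.57192993164062, 123.91901397705078), 85.45158386230469)
bar ((524.6497802734375, 258.13458251953125), (17.629640579223633, 120.18631744384766), 84.04215240478516)
board ((518.27685546875, 261.52838134765625), (220.85145568847656, 171.38687133789062), 84.4683837890625)
```

```bash
cat >> h.py <<'E'
BY=.196; E=np.array([np.cos(BY),np.sin(BY),0]); N=np.array([-np.sin(BY),np.cos(BY),0])
LC=np.array([.5075,-.2758,0]); HG=LC+.082*E+[0,0,.058]; BOX=LC+.007*E
SP=np.array([.4817,.0084,0]); SPY=.386   # spreader start pose (origin xy, yaw)
SV=np.array([.5236,.2560,0]); SVY=-.0865
def st(): 
    s=get_state(); print("t%.1f"%s["time"],np.round(s["tcp_pos"],4),"F",np.round(s["contact_force"],1),"w%.4f"%s["width"],"g%.1f"%s["gripper_force"]); return s
E
python3 - <<'E'
from h import *
for p,y in [(SP+[0,0,.008],SPY),(HG-.27*E+[0,0,-.02],BY),(HG-.12*E+[0,0,.13],BY),(HG+.07*E+[0,0,.12],BY),(BOX+[0,0,.155],BY),(SV+[0,0,.097],SVY),(SV+[0,0,.25],SVY)]:
    for k in(0,np.pi): 
        j=ctrl.ik(list(p),down(y+k)); print(np.round(p,3),k>0,None if j is None else np.round(j,2))
ctrl.movep([SP[0],SP[1],.20],down(SPY)); 
i,W=grab("wrist","w1.png"); st()
Z=W[...,2]; m=(Z>.022)&(Z<.04)&(abs(W[...,1])<.12)&(W[...,0]>.35)&(W[...,0]<.65)
k,l,s_,_=cv2.connectedComponentsWithStats(m.astype(np.uint8)); P=W[l==1+np.argmax(s_[1:,4])]
print(len(P),box2(P)[1],np.median(P[:,2]))
E
```

```text
[0.482 0.008 0.008] False [ 0.16  0.62 -0.34  2.12  0.45  0.46 -1.72]
[0.482 0.008 0.008] True [ 0.56  0.82 -1.03  2.12  1.02  0.83  0.84]
[ 0.323 -0.312  0.038] False [ 0.86  0.53 -0.22  2.18  0.25  0.45 -0.92]
[ 0.323 -0.312  0.038] True [ 1.28  0.65 -0.86  2.18  0.83  0.68  1.6 ]
[ 0.47  -0.283  0.188] False [ 0.74  0.44 -0.36  1.77  0.18  0.97 -1.06]
[ 0.47  -0.283  0.188] True [ 1.14  0.6  -1.04  1.76  0.57  1.12  1.68]
[ 0.657 -0.246  0.178] False [ 0.51  0.68 -0.36  1.35  0.24  1.16 -1.24]
[ 0.657 -0.246  0.178] True [ 0.8   0.83 -1.01  1.34  0.69  1.34  1.56]
[ 0.514 -0.274  0.155] False [ 0.67  0.52 -0.34  1.72  0.21  0.93 -1.13]
[ 0.514 -0.274  0.155] True [ 1.04  0.68 -1.    1.72  0.63  1.11  1.6 ]
[0.524 0.256 0.097] False [-0.07  0.65 -0.69  1.78  0.52  0.89 -2.66]
[0.524 0.256 0.097] True [ 0.11  0.79 -1.06  1.78  0.79  1.07  0.24]
[0.524 0.256 0.25 ] False [ 0.16  0.63 -1.17  1.58  0.59  1.33 -2.74]
[0.524 0.256 0.25 ] True [ 0.18  0.66 -1.23  1.58  0.63  1.36  0.37]
t3.7 [0.4819 0.0075 0.1999] F [-1.1 -0.1  0.4] w0.0855 g0.0
2621 ((457.7749328613281, -1.0317649841308594), (99.21049499511719, 18.021142959594727), 22.154829025268555) 0.02691193690990415
```

```bash
python3 - <<'E'
from h import *
p=np.array([.4813,.0084,.008]); 
ctrl.movel(list(p+[0,0,.04])); ctrl.movel(list(p),max_speed=.05); st()
ctrl.close_gripper(force=100); st()
ctrl.movel(list(p+[0,0,.012]),max_speed=.04); ctrl.pause(.2); st()
ctrl.movel(list(p+[0,0,.15])); s=st()
i,W=grab("wrist","w2.png"); 
T=(W-np.array(s["tcp_pos"]))@q2R(s["eef_rot"]); np.save("pics/w2.npy",T)
i,W=grab("scene","s2.png"); m=models.masks_of("scene","spreader"); print([x["p"] for x in m])
P=W[m[0]["mask"]]; P=P[~np.isnan(P[:,0])]; T2=(P-np.array(s["tcp_pos"]))@q2R(s["eef_rot"])
for lo in np.arange(-.08,.13,.02):
    q=T2[(T2[:,0]>lo)&(T2[:,0]<lo+.02)]; print(round(lo,2),len(q),np.round(np.median(q,0),4) if len(q) else "", np.round(q.max(0),4) if len(q) else "")
E
```

```text
t5.9 [0.4814 0.0085 0.0081] F [0.5 0.  0.1] w0.0851 g0.0
t6.5 [0.4813 0.0083 0.0084] F [-1.8  0.2  6.5] w0.0159 g98.2
t7.2 [0.4812 0.0084 0.0199] F [ 0.2  0.2 -0.6] w0.0155 g97.8
t8.2 [0.4808 0.0082 0.1573] F [ 0.5  0.1 -1.3] w0.0157 g97.7
[0.95, 0.17]
-0.08 16 [-0.0711  0.0064 -0.0124] [-0.062   0.0099  0.1612]
-0.06 17 [-0.0447  0.0078 -0.0133] [-0.0401  0.0103  0.1549]
-0.04 5 [-0.0387  0.0091 -0.0173] [-0.0356  0.0099 -0.0091]
-0.02 12 [-0.0027 -0.0041 -0.0167] [-0.     -0.0011 -0.0153]
0.0 67 [ 0.012   0.0016 -0.017 ] [ 0.0198  0.0398 -0.0015]
0.02 118 [ 0.0286  0.001  -0.01  ] [ 0.0399  0.0125 -0.0032]
0.04 101 [ 0.0502  0.001  -0.0088] [ 0.0598  0.0127 -0.0026]
0.06 103 [ 0.0702  0.0005 -0.0091] [ 0.0798  0.0132 -0.004 ]
0.08 108 [ 0.0904  0.0005 -0.009 ] [ 0.0999  0.0131 -0.0053]
0.1 85 [ 0.1078  0.0011 -0.0091] [ 0.1164  0.0129 -0.0045]
0.12 0
```

View pics/w2.png

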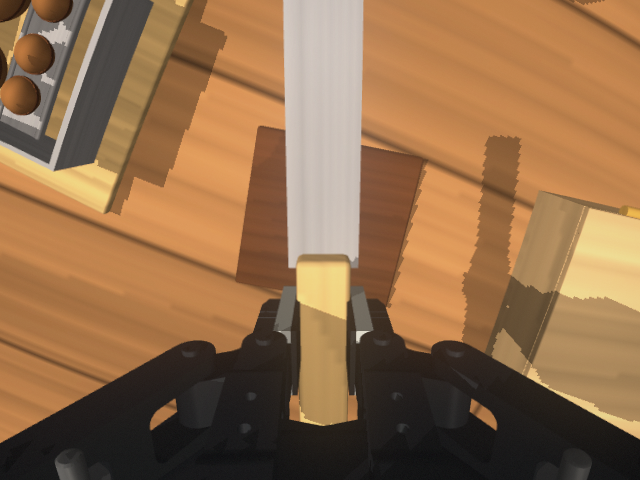

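```bash
python3 - <<'E'
from h import *
q=down(BY); Z=np.array([0,0,1.])
def tcp(tip): return list(tip-.115*E-.010*Z)
def tip(th,r): return HG+r*(-np.cos(th)*E+np.sin(th)*Z)
pre=HG-.185*E
ctrl.movel(tcp(pre+.09*Z),q,max_speed=.2); st()
ctrl.movel(tcp(pre-.010*Z),max_speed=.1); st()
ctrl.movel(tcp(HG-.156*E-.008*Z),max_speed=.05); st()
for th in np.arange(-.03,.31,.03):
    ctrl.movel(tcp(tip(th,.156-.03*max(th,0)/1.65)),max_speed=.05); s=st()
    if np.abs(s["contact_force"]).max()>15: print("STOP"); break
i,W=grab("scene","s3.png")
E
```

```text
t10.4 [ 0.2942 -0.3176  0.1381] F [ 0.7 -0.3  0.3] w0.0158 g97.7
t11.6 [ 0.2939 -0.3184  0.0384] F [ 0.4 -0.2 -1. ] w0.0161 g97.7
t12.3 [ 0.3219 -0.3125  0.0399] F [-0.1 -0.2 -1.4] w0.0158 g97.7
t12.5 [ 0.322  -0.3128  0.0435] F [-0.1 -0.4 -0.5] w0.0157 g97.8
t12.8 [ 0.3222 -0.3128  0.0483] F [ 0.5  0.1 -2.1] w0.0156 g97.8
t13.0 [ 0.3224 -0.3125  0.0528] F [ 0.   0.9 -2.1] w0.0153 g97.8
t13.3 [ 0.3234 -0.3123  0.0575] F [-0.4  0.7 -1.9] w0.0156 g97.9
t13.5 [ 0.3245 -0.3122  0.0621] F [ 0.4  0.4 -2.5] w0.0157 g97.9
t13.8 [ 0.3256 -0.312   0.0667] F [-0.6  0.6 -1.4] w0.0154 g98.0
t14.0 [ 0.3268 -0.3118  0.0712] F [-0.5  0.7 -1.7] w0.0155 g98.0
t14.3 [ 0.328  -0.3115  0.0756] F [-0.8 -0.2 -2. ] w0.0155 g98.0
t14.5 [ 0.3294 -0.3112  0.08  ] F [-0.4 -0.9 -1.8] w0.0154 g98.0
t14.8 [ 0.3309 -0.3109  0.0843] F [ 0.1 -0.5 -1.5] w0.0157 g98.0
t15.0 [ 0.3326 -0.3106  0.0885] F [-0.  -0.1 -1.3] w0.0155 g98.0
t15.3 [ 0.3343 -0.3103  0.0927] F [-0.8 -0.2 -0.9] w0.0158 g98.0
```

View pics/s3.png

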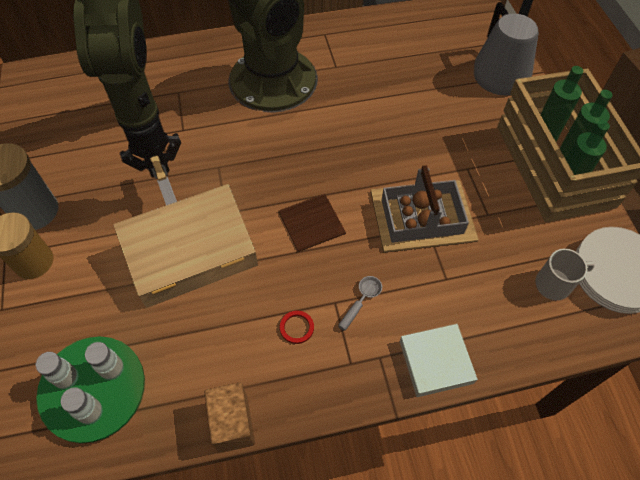

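```bash
python3 - <<'E'
from h import *
Z=np.array([0,0,1.])
def tcp(tip): return list(tip-.115*E-.010*Z)
def tip(th,r): return HG+r*(-np.cos(th)*E+np.sin(th)*Z)
for k,th in enumerate(np.arange(.35,1.671,.06)):
    ctrl.movel(tcp(tip(th,.156-.03*th/1.65)),max_speed=.08)
    s=get_state(); F=np.array(s["contact_force"])
    if k%4==0: st()
    if np.abs(F).max()>20: print("STOP",th); break
st()
i,W=grab("scene","s4.png"); i,W=grab("top"); cv2.imwrite("pics/t4.png",i)
E
```

```text
t15.6 [ 0.3378 -0.3097  0.0996] F [-0.4  0.3 -1. ] w0.0160 g98.1
t16.6 [ 0.3573 -0.3058  0.129 ] F [-0.5 -0.2 -0.5] w0.0156 g98.7
t17.7 [ 0.3826 -0.3007  0.1523] F [ 0.1 -0.6 -0.8] w0.0156 g98.7
t18.7 [ 0.4116 -0.2948  0.168 ] F [-1.1  0.8 -0.9] w0.0158 g98.7
t19.7 [ 0.4424 -0.2886  0.1758] F [-0.8 -0.  -1.6] w0.0156 g98.7
t20.7 [ 0.4732 -0.2824  0.1758] F [ 0.  -0.  -0.6] w0.0157 g98.7
t21.2 [ 0.4879 -0.2795  0.1729] F [ 0.8 -0.3  0.6] w0.0154 g98.7
```

View pics/s4.png

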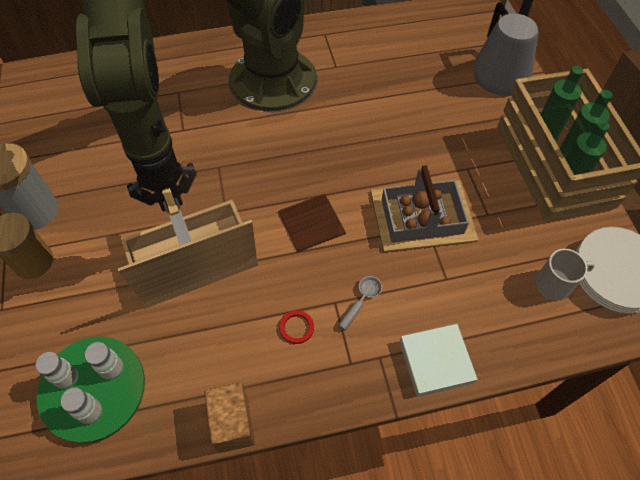

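```bash
cat >> h.py <<'E'
def lidangle(n="scene"):
    i,W=grab(n); D=W-HG; x=D@E; y=D@N; z=D[...,2]
    m=(abs(y)<.125)&(abs(y)>.05)&(x>-.17)&(x<.06)&(z>.015)&(z<.2)
    return i,x[m],y[m],z[m]
E
python3 - <<'E'
from h import *
for n in("scene","top"):
    i,x,y,z=lidangle(n)
    for lo in np.arange(.0,.2,.02):
        q=(z>lo)&(z<lo+.02); print(n,round(lo,2),q.sum(),np.round(np.percentile(x[q],[5,50,95]),3) if q.any() else "")
E
```

```text
scene 0.0 66 [0.005 0.006 0.008]
scene 0.02 286 [0.006 0.008 0.01 ]
scene 0.04 294 [0.008 0.011 0.013]
scene 0.06 323 [0.011 0.013 0.015]
scene 0.08 322 [0.014 0.016 0.018]
scene 0.1 345 [0.016 0.018 0.02 ]
scene 0.12 355 [0.019 0.021 0.023]
scene 0.14 412 [0.021 0.023 0.025]
scene 0.16 244 [0.019 0.023 0.026]
scene 0.18 39 [-0.09  -0.089 -0.088]
top 0.0 71 [-0.     0.     0.001]
top 0.02 251 [0.001 0.002 0.004]
top 0.04 272 [0.003 0.005 0.006]
top 0.06 300 [0.006 0.007 0.009]
top 0.08 323 [0.009 0.01  0.011]
top 0.1 340 [0.011 0.012 0.014]
top 0.12 363 [0.013 0.015 0.016]
top 0.14 413 [0.016 0.017 0.02 ]
top 0.16 412 [0.018 0.021 0.024]
top 0.18 0
```

```bash
python3 - <<'E'
from h import *
s=get_state(); p=np.array(s["tcp_pos"])
ctrl.movel(list(p-.05*E),max_speed=.1)
ctrl.movel(list(p-.10*E+[0,0,.02]),max_speed=.2); st()
for n in("top","scene"):
    i,W=grab(n); m=models.masks_of(n,"coaster"); print(n,[round(x["p"],2) for x in m])
    if m:
        P=W[m[0]["mask"]]; P=P[~np.isnan(P[:,0])]; P=P[(P[:,2]>.002)&(P[:,2]<.012)]; print(box2(P)[1],np.median(P[:,2]))
E
```

```text
t22.4 [ 0.3897 -0.2995  0.1935] F [ 0.5  0.4 -1.1] w0.0152 g98.7
top [0.61]
((478.074951171875, 4.7630767822265625), (121.21284484863281, 122.16651153564453), 10.589155197143555) 0.005551557311848582
scene [0.83]
((477.9303894042969, 4.986488342285156), (124.93678283691406, 121.28511810302734), 11.547262191772461) 0.006183711457127844
```

```bash
python3 - <<'E'
from h import *
p=np.array([.4800,.0070,.0085]); q=down(SPY)
ctrl.movel(list(p+[0,0,.15]),q,max_speed=.2)
ctrl.movel(list(p+[0,0,.02]),max_speed=.15); ctrl.movel(list(p),max_speed=.03); st()
ctrl.ungrasp(); st()
ctrl.movel(list(p+[0,0,.20]),max_speed=.2)
i,W=grab("wrist"); Z=W[...,2]; m=(Z>.022)&(Z<.04)&(abs(W[...,1])<.12)&(W[...,0]>.35)&(W[...,0]<.65)
k,l,s_,_=cv2.connectedComponentsWithStats(m.astype(np.uint8)); P=W[l==1+np.argmax(s_[1:,4])]
print(len(P),box2(P)[1],np.median(P[:,2]))
ctrl.movep(list(SV+[0,0,.24]),down(SVY+np.pi)); st()
i,W=grab("wrist","w5.png"); Z=W[...,2]; m=(Z>.117)&(Z<.14)&(W[...,1]>.2)&(W[...,1]<.31)&(W[...,0]>.44)&(W[...,0]<.62)
k,l,s_,_=cv2.connectedComponentsWithStats(m.astype(np.uint8)); P=W[l==1+np.argmax(s_[1:,4])]
print(len(P),box2(P)[1],np.median(P[:,2]))
i,x,y,z=lidangle("top"); print(len(x),np.polyfit(z,x,1))
E
```

```text
t26.2 [0.4797 0.007  0.0084] F [-1.5 -0.1  2.2] w0.0157 g99.5
t26.9 [0.48   0.007  0.0085] F [-0.3 -0.3  0. ] w0.0852 g0.0
2527 ((456.5430908203125, -2.356647491455078), (98.5817642211914, 17.900402069091797), 22.511110305786133) 0.026917494969987632
t29.7 [0.5236 0.2555 0.2396] F [-1.2 -0.9  0.4] w0.0853 g0.0
3393 ((522.5155029296875, 255.8468017578125), (23.384614944458008, 117.28246307373047), 85.04959106445312) 0.1288169730370175
2733 [ 0.1368961  -0.00227407]
```

View pics/w5.png

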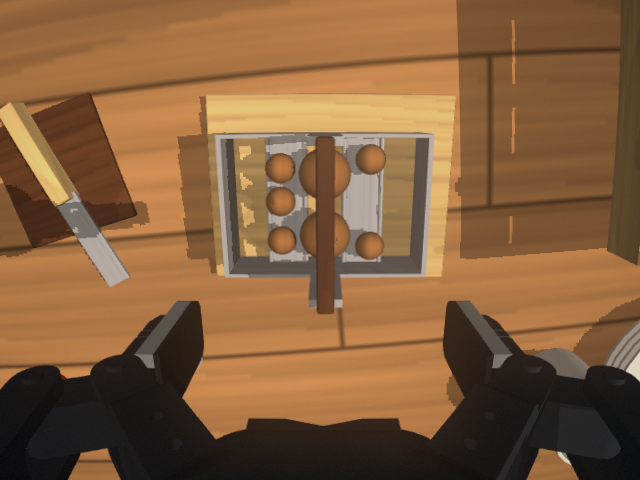

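```bash
python3 - <<'E'
from h import *
g=np.array([.5236,.2558,.097])
ctrl.movel(list(g+[0,0,.04]),down(SVY+np.pi),max_speed=.1); ctrl.movel(list(g),max_speed=.06); st()
ctrl.close_gripper(force=100); st()
ctrl.movel(list(g+[0,0,.01]),max_speed=.02); ctrl.pause(.2); st()
up=lambda h: np.array([0,0,g[2]-.010+h])   # TCP height for sieve underside at h
ctrl.movel(list(g*[1,1,0]+up(.13)),max_speed=.06)
q=down(BY+np.pi)
ctrl.movel(list(BOX-.03*E+.25*N+up(.13)),q,max_speed=.09); s=st()
i,W=grab("wrist","w6.png")
m=models.recognise("wrist","nutmeg1"); print([(round(x["p"],2),np.round(x["point"])) for x in m])
E
```

```text
t31.8 [0.5236 0.256  0.0972] F [-0.1  0.1  1.2] w0.0855 g0.0
t32.5 [0.5237 0.2561 0.0973] F [0.9 0.1 3.1] w0.0107 g97.8
t33.4 [0.5236 0.2557 0.1069] F [ 0.3  0.  -4.4] w0.0107 g97.4
t38.9 [ 0.4363 -0.0348  0.217 ] F [-0.6 -0.2 -4.5] w0.0106 g97.4
[(0.95, array([248., 196.])), (0.91, array([249., 256.])), (0.82, array([402., 182.])), (0.69, array([395., 317.])), (0.66, array([249., 313.]))]
```

View pics/w6.png

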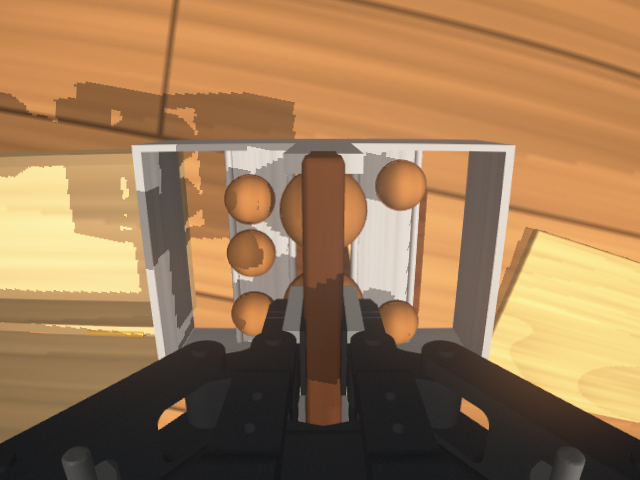

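```bash
python3 - <<'E'
from h import *
up=lambda h: np.array([0,0,.087+h])
C=BOX-.003*E
ctrl.movel(list(C+up(.13)),max_speed=.09); ctrl.movel(list(C+up(.070)),max_speed=.05); s=st()
ctrl.pause(.3)
ctrl.movel(list(C+.019*N+up(.070)),max_speed=.3)
for k in range(5):
    for d in(-1,1): ctrl.movel(list(C+d*.019*N+up(.070)),max_speed=.3)
ctrl.movel(list(C+up(.070)),max_speed=.1); ctrl.pause(.3); st()
i,W=grab("wrist","w7.png")
m=models.recognise("wrist","nutmeg1"); print([(round(x["p"],2),np.round(x["point"]), np.round(W[int(x["point"][1]),int(x["point"][0])],3)) for x in m])
E
```

```text
t43.3 [ 0.5116 -0.275   0.1574] F [ 0.8 -0.1 -3.9] w0.0104 g97.4
t47.2 [ 0.5114 -0.2747  0.1571] F [-0.2 -0.2 -3.9] w0.0104 g98.2
[(0.83, array([198., 226.]), array([ 0.527, -0.359,  0.033])), (0.76, array([203., 296.]), array([ 0.578, -0.35 ,  0.032])), (0.7, array([191., 270.]), array([ 0.562, -0.362,  0.028])), (0.65, array([197., 188.]), array([ 0.502, -0.364,  0.03 ])), (0.47, array([182., 160.]), array([ 0.486, -0.377,  0.025]))]
```

View pics/w7.png

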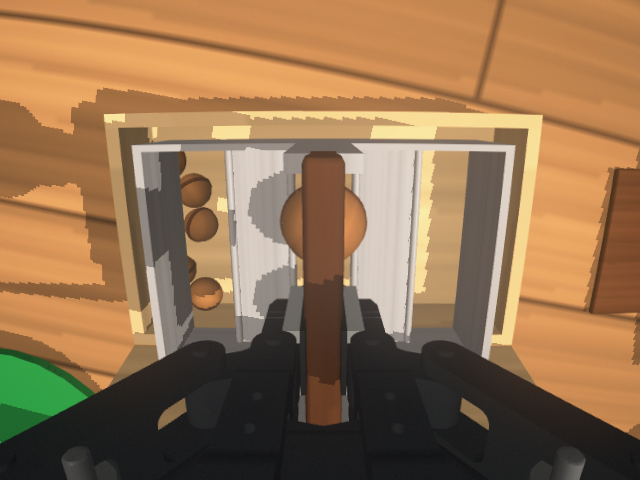

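```bash
python3 - <<'E'
from h import *
up=lambda h: np.array([0,0,.087+h])
g=np.array([.5236,.2558,0.])
ctrl.movel(list(BOX-.003*E+up(.13)),max_speed=.1)
ctrl.movel(list(BOX-.03*E+.25*N+up(.13)),max_speed=.12)
ctrl.movel(list(g+up(.10)),down(SVY+np.pi),max_speed=.12)
ctrl.movel(list(g+up(.02)),max_speed=.08); ctrl.movel(list(g+up(.0105)),max_speed=.02); st()
ctrl.ungrasp(); st()
ctrl.movel(list(g+up(.17)),max_speed=.12); ctrl.pause(.2)
for n in("wrist","top"):
    i,W=grab(n); cv2.imwrite(f"pics/{n}8.png",i)
    for t in("nutmeg1","walnut1","spreader"):
        print(n,t,[(round(x["p"],2),np.round(x["point"]), np.round(W[int(x["point"][1]),int(x["point"][0])],3)) for x in models.recognise(n,t) if x["p"]>.3])
i,x,y,z=lidangle("top"); print(len(x),np.polyfit(z,x,1))
st()
E
```

```text
t54.8 [0.5236 0.2558 0.0974] F [-0.   0.3 -3.5] w0.0104 g98.4
t55.5 [0.5236 0.2558 0.0975] F [-0.3  0.3 -0.2] w0.0854 g0.0
wrist nutmeg1 []
wrist walnut1 [(0.91, array([331., 180.]), array([0.492, 0.263, 0.129])), (0.87, array([315., 237.]), array([0.53 , 0.249, 0.129])), (0.45, array([ 70., 183.]), array([0.486, 0.017, 0.027]))]
wrist spreader [(0.72, array([ 69., 181.]), array([0.485, 0.018, 0.028]))]
top nutmeg1 [(0.71, array([525., 244.]), array([ 0.587, -0.345,  0.03 ])), (0.7, array([532., 273.]), array([ 0.536, -0.352,  0.03 ])), (0.69, array([538., 255.]), array([ 0.567, -0.366,  0.029])), (0.62, array([549., 299.]), array([ 0.488, -0.38 ,  0.032])), (0.43, array([541., 287.]), array([ 0.511, -0.369,  0.03 ]))]
top walnut1 [(0.81, array([196., 260.]), array([0.557, 0.239, 0.056])), (0.31, array([232., 254.]), array([0.574, 0.185, 0.024]))]
top spreader [(0.89, array([324., 291.]), array([0.507, 0.019, 0.019]))]
2736 [ 0.13730202 -0.0023053 ]
t57.6 [0.5236 0.2558 0.257 ] F [-0.4 -0.2 -0.5] w0.0854 g0.0
```

View pics/top8.png

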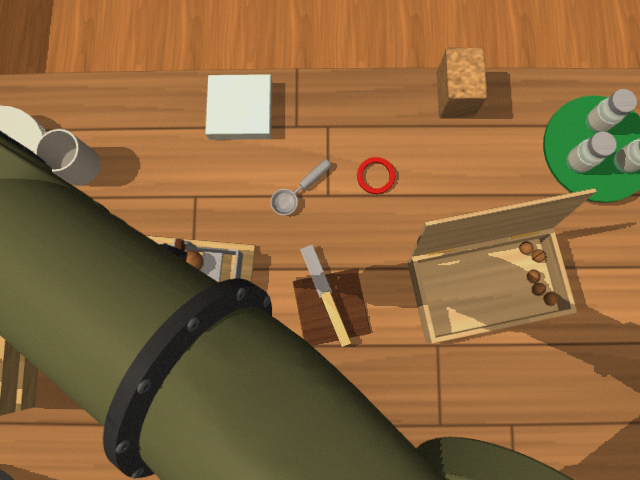

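```bash
python3 - <<'E'
from h import *
Z=np.array([0,0,1.]); q=down(BY)
def tcp(th,r=.14): return HG+r*(-np.cos(th)*E+np.sin(th)*Z)+.006*(np.sin(th)*E+np.cos(th)*Z)+.011*E
ctrl.close_gripper(force=60)
s=get_state(); ctrl.movel(list(np.array(s["tcp_pos"])+[0,0,.08]),max_speed=.2)
B=HG+.085*E
ctrl.movep([B[0],B[1],.34],q); st()
ctrl.movel([B[0],B[1],.20],max_speed=.15); st()
for th in np.arange(1.75,.95,-.05):
    ctrl.movel(list(tcp(th)),max_speed=.08); s=get_state()
    if abs(th*20%4)<.5: st()
    if np.abs(s["contact_force"]).max()>15: print("STOP",th); st(); break
i,x,y,z=lidangle("scene"); cv2.imwrite("pics/s9.png",i); print(len(x))
E
```

```text
t60.8 [ 0.6715 -0.2419  0.3396] F [ 0.9  1.1 -0.8] w0.0001 g0.0
t61.9 [ 0.6719 -0.2432  0.2012] F [-0.3 -0.3 -0.6] w0.0002 g0.0
5277
```

View pics/s9.png

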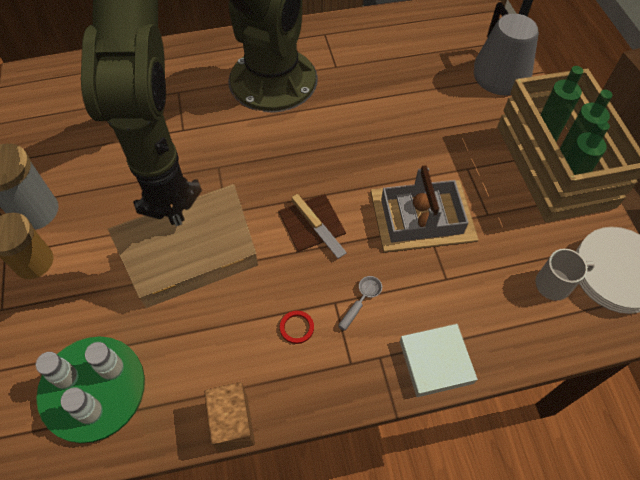

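Lid is following the fingers down (lip now near (180,205)); sieve, spreader (320,225), teaspoon and ring are undisturbed. Finish closing.

```bash
python3 - <<'E'
from h import *
Z=np.array([0,0,1.])
def tcp(th,r=.14): return HG+r*(-np.cos(th)*E+np.sin(th)*Z)+.006*(np.sin(th)*E+np.cos(th)*Z)+.011*E
for th in list(np.arange(.95,.04,-.06))+[.03,.015,.0,-.007,-.014]:
    ctrl.movel(list(tcp(th)),max_speed=.06 if th>.1 else .03); s=get_state()
    if th<.1: st()
    if np.abs(s["contact_force"]).max()>12: print("STOP",th); break
s=get_state(); p=np.array(s["tcp_pos"])
ctrl.movel(list(p+[0,0,.2]),max_speed=.15)
ctrl.movep([.3,-.45,.3],down(0)); st()
for n in("top","scene"):
    i,W=grab(n); cv2.imwrite(f"pics/{n}10.png",i)
    P=W[(W[...,2]>.055)&(W[...,2]<.09)&(W[...,1]<-.13)&(W[...,1]>-.41)&(W[...,0]>.40)&(W[...,0]<.6)]
    D=P-HG; x=D@E; y=D@N; k=(abs(y)<.12)&(x>-.16)&(x<-.01); print(n,k.sum(),np.polyfit(x[k],D[k,2],1))
    for t in("spreader","sieve","ring","teaspoon","nutmeg1"):
        print(t,[(round(m["p"],2),np.round(m["point"]),np.round(W[int(m["point"][1]),int(m["point"][0])],3)) for m in models.recognise(n,t) if m["p"]>.4])
E
```

```text
t71.2 [ 0.4617 -0.2848  0.0708] F [-0.3 -0.5  0. ] w-0.0002 g0.0
t71.4 [ 0.4616 -0.2849  0.0681] F [-0.2  0.8  0. ] w0.0003 g0.0
t71.7 [ 0.4614 -0.2849  0.066 ] F [ 0.1 -0.8  0.3] w0.0002 g0.0
t71.9 [ 0.4616 -0.285   0.0641] F [ 0.2 -0.1  1.4] w-0.0003 g1.2
t72.2 [ 0.4616 -0.2851  0.064 ] F [-1.7  1.5 11.5] w-0.0001 g5.8
t72.4 [ 0.4616 -0.2851  0.0638] F [-4.6  2.4 20.2] w0.0001 g10.2
STOP -0.014
t74.8 [ 0.3016 -0.4486  0.2997] F [ 0.2  1.  -0.7] w0.0001 g0.0
top 12261 [0.00144883 0.00592307]
spreader []
sieve [(0.92, array([179., 278.]), array([0.521, 0.249, 0.118]))]
ring [(0.86, array([368., 185.]), array([ 0.704, -0.064,  0.009]))]
teaspoon [(0.81, array([293., 197.]), array([0.682, 0.076, 0.006]))]
nutmeg1 []
scene 6713 [-0.00146637  0.00582278]
spreader [(0.63, array([320., 226.]), array([0.501, 0.02 , 0.018]))]
sieve [(0.87, array([429., 208.]), array([0.52 , 0.27 , 0.039]))]
ring []
teaspoon [(0.65, array([364., 293.]), array([0.685, 0.073, 0.015]))]
nutmeg1 []
```

View pics/top10.png

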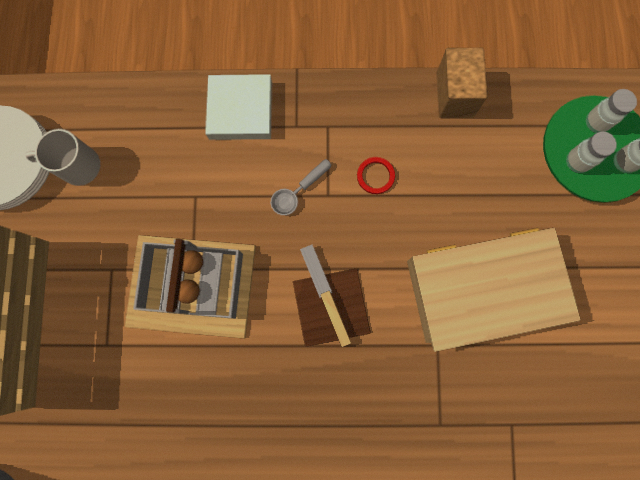

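The lid is flat and shut (centre about (495,290)). The spreader is on its coaster (325,300), the sieve is upright on its board with only the two walnuts (185,275), and the teaspoon and ring are where they were.

```bash
python3 -c "
from station import ticket; print(ticket.close_job())"
```

```text
the job is handed in; nothing more can be done
None
```

The job is done and handed in at about 75 s of the 195 s: all five nutmegs are in the closed box, the two walnuts are in the sieve on its board, the spreader is back on its coaster, and the teaspoon and ring were not touched.

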